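Pin down the radio's power pack with a hairpin clip

ROBOT

A 6-joint arm with a two-finger parallel gripper is mounted at the origin on the work surface. World frame = base frame: x ahead of the robot, y to its left, z up, the work surface at z = 0. Lengths are in mm, angles in rad, forces in N, time in s.
With the tool pointing down it reaches from about 275 to 775 mm from the base axis. Payload 14.6 kg.
Tool frame: the origin (TCP) lies at the very end of the fingers, on their centre line; the grasp point (between the pads) lies 19 mm behind it (ctrl.hold_point_z is the distance from the TCP to the grasp point, in mm); z points along the fingers, y is the direction in which the jaws open and shut (so a half turn about z gives the same grasp; the last joint's range is limited). The gripper opens to 85 mm and grips with 20 to 120 N. Pads are 22 mm wide; open, the fingers measure 114 mm over their backs; the gripper's body (76 mm by 85 mm) begins 54 mm behind the grasp point. The pads swing forward as they close: fully open they stand 13 mm farther back than shut.
Start: joints at [-0.155, 0.263, -0.048, 1.259, 0, 1.415], TCP at [525.003, -0.006, 231.278] pointing down, gripper open.
Joint ranges: [-2.65, 2.65], [-0.89, 1.7], [-1.18, 1.37], [-2.13, 2.11], [-1.35, 1.29], [-3.14, 3.14]. Speed limits (rad/s): [1.89, 1.89, 2.57, 2.79, 3.14, 3.14].

INTERFACE

Orientations are given as a rotation vector (axis times angle).
In Python, from rig import ctrl gives the robot as it stands.
- The arm moves only by the tool send_rows, never from a script. Its argument "targets" is one flat list of numbers, 7 for each row, row after row: the turn, a rotation vector about the tool's x, y, z in degrees, then the shift along the tool's x, y, z in mm, then the finger opening in mm, from 0 to 85.4. In form: [ax, ay, az, tx, ty, tz, jaw, ax, ay, az, tx, ty, tz, jaw, ...]. A call has 1 to 8 rows; each row is the pose to reach, as a shift and turn from the pose commanded when the call began, along the tool's axes at that moment; what a row does not reach only later rows make up. A row lasts 1/10 s, in which the tool goes at most 50 mm and 8.59 degrees, less where a joint would pass 70% of its speed; a pose out of reach is approached as far as the arm can. A call with a gripper value outside its range is refused whole. The fingers move at their own pace and stop on an object; "grip_force" is the grip in N (left out, the last holds). Time passes only in rows, so rows that repeat a pose let the fingers close. It gives the time, the measured TCP pose, the force and the opening at its end, in the units of the state.
- ctrl.observe(): the state, without advancing time (a new reading comes with each control period).
- ctrl.snapshot(name): name is "scene" or "side" or "wrist"; returns the picture (480x640x3 uint8, red, green, blue); there is no depth.
- ctrl.camera_params(name): a dict with "camera_matrix" (3x3 intrinsics, pixels), "world_to_cam" (4x4, takes a point from world to camera coordinates). Camera axes: x right, y up, looking along -z (the intrinsics and any distortion apply to the point x, -y, -z); pixel columns grow to the right and rows downward; lengths in mm; the calibration is good to about 2 mm. A picture is of the moment at which its call begins: read the wrist's pose just before it. camera_params takes no time and is no camera call; for the wrist camera it gives the pose at the moment of the call.
- ctrl.sign_off(): hands the job in, once; it reports no verdict.
The state is a dict: "clock": time; "joint_positions": joint angles; "joint_vel": joint speeds; "joint_torque": joint torques, N m; "eef_pos": TCP position; "tcp_rot": TCP orientation; "contact_force": force on the tool from outside, world axes, zero at the start; "ft_torque": the same for the moment, N m; "width": opening from 0.0 (shut) to 1.0 (fully open).
Only numpy, scipy, OpenCV 4.12 (cv2) and the standard library are available. Lean on these libraries where they do the work, as an engineer would, in place of code of your own. Each camera call takes 0.05 s, during which the arm holds its last target. There are 200 camera calls.

TASK

Swing the hold-down bar down flat over the radio's power pack, then take the hairpin clip by its black grip and push it, mouth first, over the neck of the pin on top of the bar until it snaps fully home, and let go. The tray sits on soft rubber mounts and gives way as you push, so go by feel: never press the clip on it with more than 25 N, and stop as soon as it snaps, not shoving the tray on once the clip is home (a centimetre from rest is plenty). Leave the wooden mug, the brass tin and the carton where they are.

Things in the scene. Friction and masses are not known exactly. Their poses are not given: they have to be found in the camera images.
- tray: Aluminium tray 170 x 230 mm (x, y) on rubber mounts. Origin: its middle, at desk-top level; z up, +x away from the robot, +y left (plus yaw). On it: the grey pack, 85 x 105 mm, centre at (0, 12) mm, top at z = 65 mm; bar; pin. The rubber lets it slide along its own x only, up to 24 mm each way from rest to a hard stop, with a spring of 0.8 N/mm, damping 0.1 N per mm/s.
- mount: Black steel base plate, 200 x 250 x 8 mm, fixed to the desk under the tray. Origin: centre of its underside; it and its axes coincide with the tray's when the tray is at rest.
- bar (a joint): Angle of the steel hold-down bar, rad: 0 = flat (hard stop), growing as its free end rises, up to 1.2; friction holds it where it is left. Hinge line: along the tray's x through tray (0, 85, 69) mm. A strap 30 mm wide, 6 mm thick, runs from the hinge towards -y over the pack. Flat, its upper face is at z = 72 mm.
- bar_press (a point): Middle of the bar's upper face, 100 mm from the hinge: press it down about here (1 to 7 N). With the bar flat it is at tray (0, -15, 72) mm. From 127 to 193 mm from the hinge the bar is a plate spanning tray x = -52 to +24 mm, with a 26 mm wide slot, open at the free end, for the pin.
- pin_neck (a point): On the axis of the upright steel pin fixed to the tray, at tray (0, -75, 72) mm, the level of the flat bar's upper face. The pin's smooth neck is 12 mm in diameter; above it is a head 22 mm in diameter, underside at z = 83 mm, top at 91 mm. The 6 mm thick clip goes between the bar and the head (11 mm of room).
- clip: Loose hairpin spring clip lying flat, 86 mm long, 36 mm wide at the mouth, 6 mm thick, with an upright black grip on its spine; about 75 g. Origin: underside, beneath the grip's centre; z up; +x from grip to open mouth. Grip: 28 mm (x) by 14 mm (y), from 6 to 40 mm above the underside; pinch it across its y. Spine 30 x 26 mm.
- clip_eye (a point): Centre of the eye between the two sprung wire legs, on the clip's underside plane, 42 mm ahead of its origin; on the pin's axis when home. The legs close to a 4 mm gap 50 mm ahead of the origin and flare to a 22 mm wide mouth at 68 mm. A 12 mm shank spreads them at 11 to 15 N, then jumps into the eye (1 mm play, then a stop): the push force drops by half or more.
- mug: Wooden mug, 72 mm across and 85 mm tall, handle on one side; a bystander. Origin: centre of its underside.
- tin: Flat closed brass tin, 90 mm across and 32 mm tall; a bystander. Origin: centre of its underside.
- carton: Small closed cardboard box 36 x 55 x 16 mm; a bystander. Origin: centre of its underside.
Mind the look-alikes: they are no part of the job. Of the things that look like the clip, take the one that is farthest to the robot's right at the start.

How it is judged (in metres and radians):
On the way, in this order (a step that is already met when the one before it is completed fails the run):
1. the hold-down bar lies flat (value of joint bar below 0.05 rad), for 0.2 s.
2. the clip has snapped home on the pin's neck, above the bar (horizontal distance between clip_eye and pin_neck below 0.004 m and z of clip_eye in the frame of pin_neck between -0.004 and 0.008 m), for 0.2 s.
At the end, for the whole second after the job is handed in: The bar lies flat (within 0.05 rad), the clip is at rest, upright within 10 degrees, on top of the bar and beneath the pin's head, with the centre of its eye within 4 mm of the pin's axis (all of step 2 and value of joint bar below 0.05 rad and angle between clip's own z axis and vertical below 0.17 rad and linear speed of clip below 0.02 m/s); the robot touches nothing.
It fails at once if the clip presses on the tray, its bar or its pin with more than 25 N (contact force between clip and tray above 25 N).
It fails at once if the tray is shoved more than 12 mm from rest with the clip already home (horizontal distance between clip_eye and pin_neck below 0.003 m and x of pin_neck in the frame of mount above 0.012 m).
It fails at once if the mug, the tin or the carton is moved more than 30 mm (distance of any of mug, tin, carton from where it was at the start of the episode above 0.03 m).
It also fails if it takes over 67 s, if anything falls off the work surface, if the arm or the gripper's body presses on something with over 40 N, if the wrist force passes 120 N, or if a joint passes its speed limit or range.

## Working session

There is one attempt and no reset: what is moved stays moved. The work goes in short steps, Python scripts to look and compute and a tool call to move; the robot and the scene stay as the last step left them, time stands still between calls to the robot, and variables do not carry over. Pictures are saved under pics/ and viewed, about 8 in all and at most 12, crops included, and the job is handed in when it is done.

Besides the shell and the picture viewer there is one more tool, called after ">>>" as name(argument=value, ...) on one line, values as JSON. send_rows: Moves the arm, as the interface text tells. Its arguments: {"type":"object","properties":{"targets":{"type":"array","items":{"type":"number"}},"grip_force":{"type":"number"}},"required":["targets"]}

```bash
ls; mkdir -p pics
python3 - <<'E'
from rig import ctrl
import cv2,numpy as np
print(ctrl.observe())
for n in ["scene","side","wrist"]:
    p=ctrl.camera_params(n); print(n,{k:np.round(v,3).tolist() if not isinstance(v,str) else v for k,v in p.items()})
    cv2.imwrite(f"pics/{n}0.png",ctrl.snapshot(n)[:,:,::-1])
E
```

```text
pics
{'clock': 0.0, 'joint_positions': array([-1.55300968e-01,  2.63537106e-01, -4.89652595e-02,  1.25940090e+00,
       -1.52036871e-05,  1.41547189e+00]), 'joint_vel': array([ 8.33117593e-05,  6.27679420e-04,  7.23478127e-04, -1.46774849e-03,
       -5.65183375e-04, -5.25708811e-04]), 'joint_torque': array([ 6.28219332e-04, -6.37613010e+01,  3.84567368e+01,  1.37825581e-02,
        8.02127857e-07, -5.80562346e-05]), 'eef_pos': array([5.24711168e+02, 3.50949629e-02, 2.30807355e+02]), 'tcp_rot': array([-2.22078920e+00, -2.22084132e+00,  1.04351003e-03]), 'contact_force': array([-0.91315303, -0.79023411,  0.56649174]), 'ft_torque': array([0.0618215 , 0.028354  , 0.00162465]), 'width': 1.000817950944184}
scene {'camera_matrix': [[476.153, 0.0, 335.111], [0.0, 476.153, 242.963], [0.0, 0.0, 1.0]], 'world_to_cam': [[-0.657, 0.754, 0.02, 348.449], [-0.441, -0.405, 0.801, 166.589], [0.612, 0.517, 0.598, -1478.012], [0.0, 0.0, 0.0, 1.0]]}
side {'camera_matrix': [[622.818, 0.0, 319.186], [0.0, 622.818, 240.968], [0.0, 0.0, 1.0]], 'world_to_cam': [[0.755, -0.655, -0.012, -400.705], [0.509, 0.575, 0.641, -308.036], [-0.413, -0.49, 0.768, -1173.382], [0.0, 0.0, 0.0, 1.0]]}
wrist {'camera_matrix': [[432.843, 0.0, 324.178], [0.0, 432.843, 247.953], [0.0, 0.0, 1.0]], 'world_to_cam': [[1.0, -0.001, -0.001, -523.472], [0.001, 0.965, -0.261, 32.612], [0.001, 0.261, 0.965, -378.829], [0.0, 0.0, 0.0, 1.0]]}
```

View pics/scene0.png

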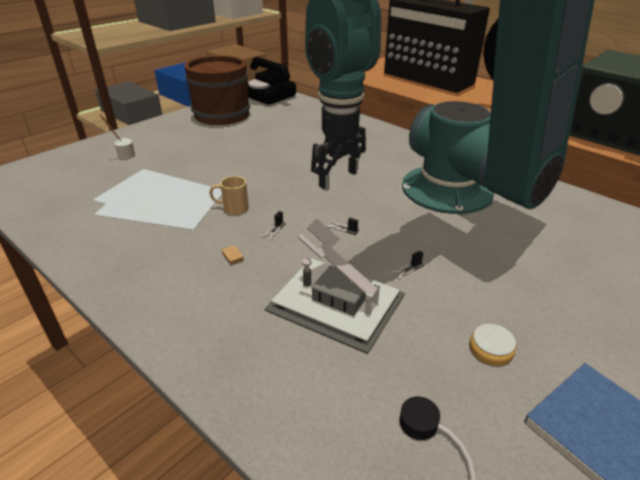

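View pics/side0.png

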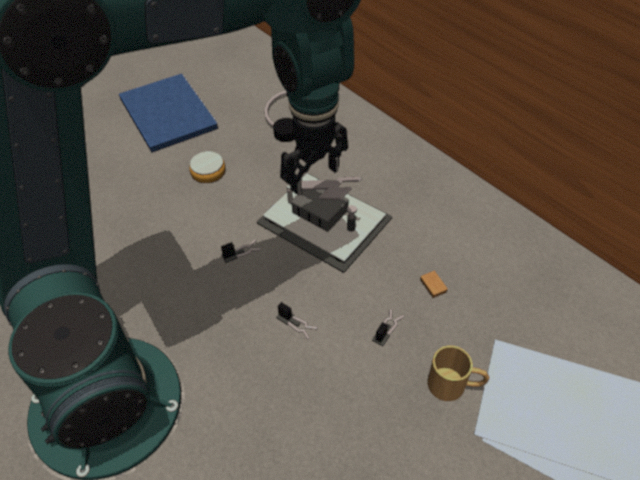

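The scene view shows three clip look-alikes, with grips at (278,218), (352,225) and (416,259). In the side view they are at (382,331), (286,311) and (229,250). I'll locate them and the tray corners.

```bash
cat > h.py <<'E'
import numpy as np,cv2
from rig import ctrl
def P(n): 
    p=ctrl.camera_params(n); return np.array(p["camera_matrix"]),np.array(p["world_to_cam"])
def onz(n,uv,z,cam=None):
    K,T=cam or P(n); d=np.linalg.inv(K)@[uv[0],uv[1],1]; d=d*[1,-1,-1]
    R=T[:3,:3]; o=-R.T@T[:3,3]; w=R.T@d
    return o+w*(z-o[2])/w[2]
def proj(n,X,cam=None):
    K,T=cam or P(n); X=np.atleast_2d(X); c=X@T[:3,:3].T+T[:3,3]; c=c*[1,-1,-1]
    q=c@K.T; return q[:,:2]/q[:,2:]
E
python3 - <<'E'
from h import *
print(ctrl.camera_params("scene").keys())
for a,b in [((278,218),(382,331)),((352,225),(286,311)),((416,259),(229,250))]:
    print("clip",onz("scene",a,23).round(),onz("side",b,23).round())
for c in [(267,306),(368,350),(404,294)]: print("plate scene",onz("scene",c,8).round())
for c in [(258,220),(344,270),(391,215)]: print("plate side",onz("side",c,8).round())
print("mug",onz("side",(448,390),0).round(),"carton",onz("side",(434,286),8).round(),"tin",onz("side",(207,170),15).round())
s=ctrl.snapshot("scene"); d=ctrl.snapshot("side"); 
A=cv2.resize(s[195:355,220:440],(800,582),interpolation=3)
B=cv2.resize(d[170:350,210:450],(800,600),interpolation=3)
cv2.imwrite("pics/cropA.png",A[:,:,::-1]);cv2.imwrite("pics/cropB.png",B[:,:,::-1])
E
```

```text
dict_keys(['camera_matrix', 'world_to_cam'])
clip [ 489. -242.   23.] [ 491. -237.   23.]
clip [379. -73.  23.] [377. -74.  23.]
clip [385. 134.  23.] [384. 135.  23.]
plate scene [729. -25.   8.]
plate scene [678. 215.   8.]
plate scene [494. 175.   8.]
plate side [493. 175.   8.]
plate side [545. -66.   8.]
plate side [737. -20.   8.]
mug [ 504. -404.    0.] carton [ 660. -225.    8.] tin [496. 388.  15.]
```

View pics/wrist0.png

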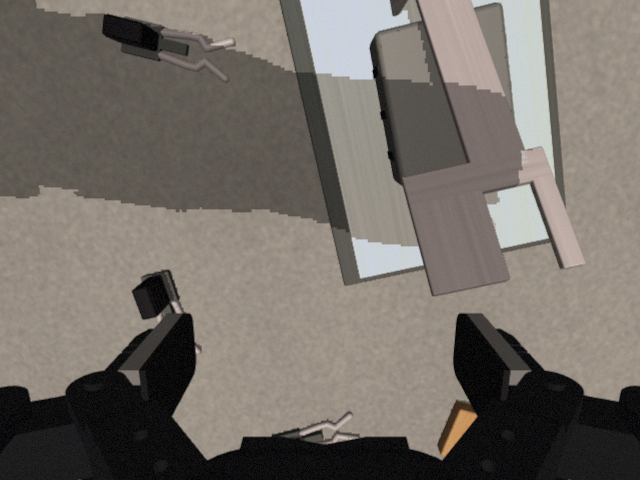

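View pics/cropB.png

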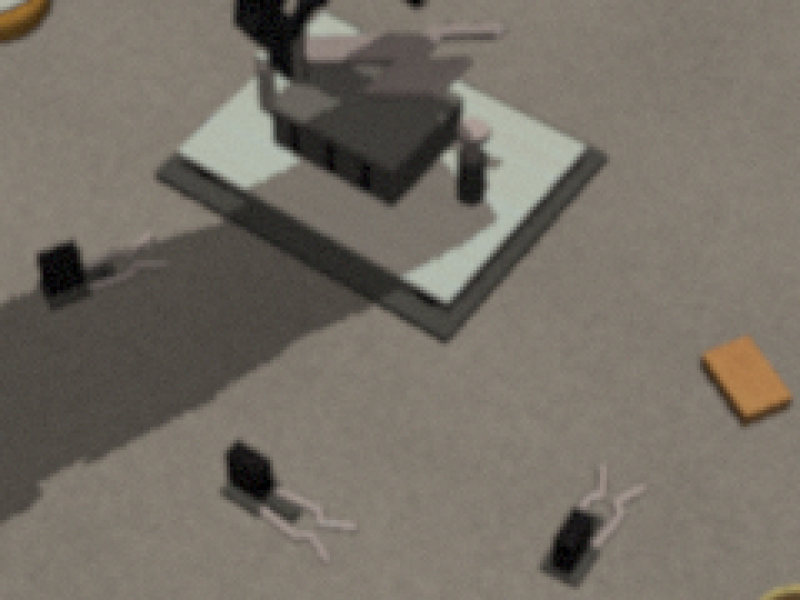

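Run:
```python
from h import *
from scipy.optimize import least_squares
cams={n:P(n) for n in ("scene","side","wrist")}
obs=[("scene",(267,306),(100,-125,8)),("scene",(368,350),(100,125,8)),("scene",(404,294),(-100,125,8)),
("side",(258,220),(-100,125,8)),("side",(344,270),(-100,-125,8)),("side",(391,215),(100,-125,8)),("wrist",(346,284),(-100,-125,8))]
bar=[("wrist",(432,294),(-52,193)),("wrist",(404,180),(-52,127)),("wrist",(583,265),(24,193)),("wrist",(542,148),(24,127))]
def W(p,X): 
    c,s=np.cos(p[2]),np.sin(p[2]); return np.array([p[0]+c*X[0]-s*X[1],p[1]+s*X[0]+c*X[1],X[2]])
def f(p):
    r=[proj(n,W(p,X),cams[n])[0]-uv for n,uv,X in obs]
    t=p[3]
    r+=[proj(n,W(p,(x,85-q*np.cos(t)+3*np.sin(t),69+q*np.sin(t)+3*np.cos(t))),cams[n])[0]-uv for n,uv,(x,q) in bar]
    return np.ravel(r)
s=least_squares(f,[612,75,.22,.5],x_scale=[10,10,.1,.1]); print(s.x,np.round(s.fun.reshape(-1,2),1).tolist())
p=s.x
print("press",W(p,(0,-5,72)),"pin",W(p,(0,-75,72)),"deg",np.degrees(p[2]))
print("mouth wrist",onz("wrist",(355,428),3)); print("mouth side",onz("side",(396.6,314),3),"spine end",onz("side",(381,342.5),3))
```

```text
[6.13197157e+02 7.66104238e+01 2.16418436e-01 5.02883481e-01] [[-2.7, 2.5], [0.3, 3.1], [2.1, -0.9], [-2.1, 0.5], [-0.7, 0.8], [1.6, 0.8], [-0.9, 1.3], [1.5, 1.3], [-0.4, -1.5], [-0.7, -0.1], [-0.2, 0.1]]
press [614.27082233  71.72705988  72.        ] pin [629.30213171   3.35996444  72.        ] deg 12.399862963278306
mouth wrist [ 554.23962369 -220.08328516    3.        ]
mouth side [ 552.12503471 -220.12569737    3.        ] spine end [ 480.27063107 -247.08336921    3.        ]
```

Three candidates by scene pixel: (278,218) at y≈-240, (352,225) at y≈-74, and (416,259) at y≈+134. The one farthest right is the first, at (490,-241) with yaw ≈20°, and the side crop confirms it has a black grip and legs. The tray fits at (613,77) with yaw 12.4° and the bar at 0.50 rad. Next I press the bar.

>>> send_rows(targets=[0,0,0,24,30,20,0,0,0,0,48,60,50,0,0,0,0,72,89,80,0,0,0,0,72,89,91,0,0,0,0,72,89,91,0,0,0,0,72,89,91,0])

```text
clock: 0.85
eef_pos: [613.7, 71.6, 141.0]
tcp_rot: [2.222, 2.221, -0.0]
contact_force: [-1.4, -0.2, 0.3]
width: 0.0
```

>>> send_rows(targets=[0,0,0,0,0,10,0,0,0,0,0,0,20,0,0,0,0,0,0,28,0,0,0,0,0,0,36,0,0,0,0,0,0,44,0,0,0,0,0,0,52,0,0,0,0,0,0,58,0,0,0,0,0,0,62,0])

```text
clock: 1.65
eef_pos: [613.8, 72.0, 77.6]
tcp_rot: [-2.221, -2.221, 0.001]
contact_force: [-0.1, -0.5, 2.1]
width: -0.0
```

>>> send_rows(targets=[0,0,0,0,0,1,0,0,0,0,0,0,2,0,0,0,0,0,0,3,0,0,0,0,0,0,4,0])

```text
clock: 2.05
eef_pos: [614.1, 72.0, 74.4]
tcp_rot: [2.221, 2.221, 0.0]
contact_force: [-0.2, 0.3, 1.7]
width: 0.001
```

>>> send_rows(targets=[0,0,0,0,0,0.5,0,0,0,0,0,0,1,0,0,0,0,0,0,1.5,0])

```text
clock: 2.35
eef_pos: [614.1, 72.0, 72.8]
tcp_rot: [2.221, 2.221, 0.0]
contact_force: [-0.2, -1.2, 2.4]
width: -0.007
```

>>> send_rows(targets=[0,0,0,0,0,0.5,0,0,0,0,0,0,1,0,0,0,0,0,0,1.5,0,0,0,0,0,0,1.5,0])

```text
clock: 2.75
eef_pos: [614.5, 72.1, 72.0]
tcp_rot: [2.221, 2.221, 0.002]
contact_force: [-0.4, 0.0, 9.6]
width: 0.002
```

>>> send_rows(targets=[0,0,0,0,0,-30,0,0,0,8,-8,2,-70,30,0,0,16,-26,5,-100,60,0,0,24,-48,10,-128,85,0,0,32,-69,15,-128,85,0,0,40,-69,15,-128,85,0,0,48,-69,15,-128,85,0,0,56,-69,15,-128,85])

```text
clock: 3.55
eef_pos: [628.9, 2.8, 199.0]
tcp_rot: [-3.007, -0.909, 0.001]
contact_force: [-0.5, 0.8, 0.8]
width: 0.995
```

>>> send_rows(targets=[0,0,8,0,0,0,85,0,0,16,0,0,0,85,0,0,21.6,0,0,0,85,0,0,21.6,0,0,0,85,0,0,21.6,0,0,0,85])

```text
clock: 4.05
eef_pos: [628.9, 3.0, 199.1]
tcp_rot: [-3.122, -0.344, 0.0]
contact_force: [-0.2, 0.1, 0.4]
width: 0.995
```

Run:
```python
from h import *
from scipy.spatial.transform import Rotation as R
o=ctrl.observe(); print(o["eef_pos"],R.from_rotvec(o["tcp_rot"]).as_matrix().round(3).tolist(),o["joint_positions"].round(2))
K,T=P("wrist"); np.savez("w1.npz",K=K,T=T)
i=ctrl.snapshot("wrist"); cv2.imwrite("pics/w1.png",i[:,:,::-1])
for z in (72,91): print(proj("wrist",[629.3,3.4,z],(K,T)))
```

```text
[628.91617164   3.04365607 199.13925089] [[0.976, 0.218, -0.0], [0.218, -0.976, 0.0], [-0.0, -0.0, -1.0]] [-0.12  0.45  0.16  1.28  0.    2.8 ]
[[325.33799861 235.41653519]]
[[325.40454561 242.82017661]]
```

View pics/w1.png

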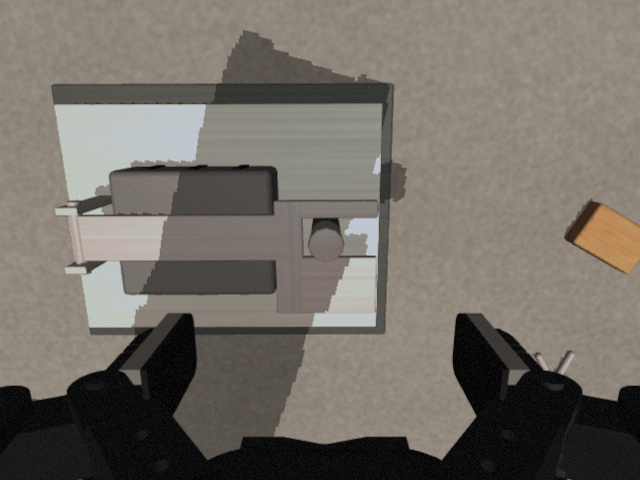

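The pin head is centred at about (326,241), where I predicted (325,243). The bar is flat with the pin in its slot, and the tray edges run parallel to the image axes, so pose and yaw agree. Next I move over the clip.

>>> send_rows(targets=[0,0,-2,-31,34,5,85,0,0,-4,-63,69,10,85,0,0,-7.6,-95,104,20,85,0,0,-7.6,-127,139,30,85,0,0,-7.6,-158,174,40,85,0,0,-7.6,-189,208,49,85,0,0,-7.6,-189,208,49,85,0,0,-7.6,-189,208,49,85])

```text
clock: 4.9
eef_pos: [488.6, -241.4, 150.2]
tcp_rot: [-3.094, -0.545, 0.0]
contact_force: [1.0, 0.1, 0.5]
width: 0.997
```

>>> send_rows(targets=[0,0,0,0,0,0,85,0,0,0,0,0,0,85,0,0,0,0,0,0,85])

```text
clock: 5.2
eef_pos: [489.7, -239.9, 150.4]
tcp_rot: [3.093, 0.548, 0.0]
contact_force: [0.2, 0.6, 0.4]
width: 0.996
```

Run:
```python
from h import *
from scipy.spatial.transform import Rotation as R
o=ctrl.observe(); print(o["eef_pos"],R.from_rotvec(o["tcp_rot"]).as_matrix().round(3).tolist(),o["joint_positions"].round(2))
K,T=P("wrist"); np.savez("w2.npz",K=K,T=T)
i=ctrl.snapshot("wrist"); cv2.imwrite("pics/w2.png",i[:,:,::-1])
print(proj("wrist",[489.5,-241,40],(K,T)))
```

```text
[ 489.65056985 -239.93154942  150.4270854 ] [[0.939, 0.344, 0.0], [0.344, -0.939, -0.0], [0.0, 0.0, -1.0]] [-0.61  0.33 -0.17  1.07  0.    2.19]
[[327.46836616 243.62438032]]
```

View pics/w2.png

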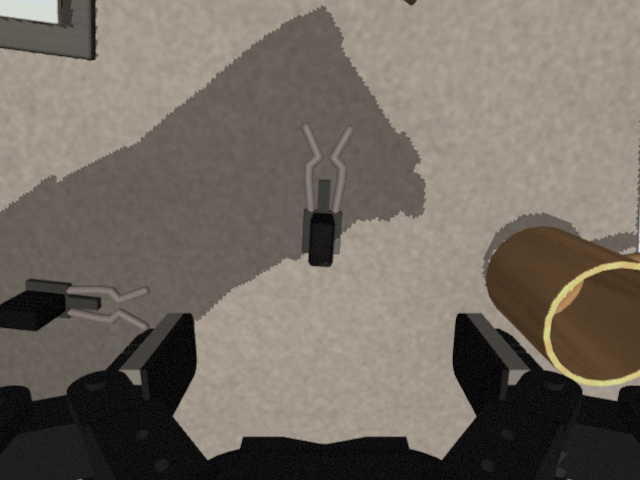

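Run:
```python
from h import *
d=np.load("w2.npz"); c=(d["K"],d["T"])
A=[onz("",p,z,c) for p,z in (((321,242),40),((325.5,159),3),((328,128),4),((322.5,230),6))]
print(np.round(A,1)); 
i=cv2.imread("pics/w2.png")[110:280,220:430]; cv2.imwrite("pics/w2c.png",cv2.resize(i,(735,595),interpolation=cv2.INTER_CUBIC))
g=A[2]-A[3]; print(np.degrees(np.arctan2(g[1],g[0])), np.hypot(*(A[2]-A[0])[:2]),np.hypot(*(A[1]-A[0])[:2]))
```

```text
[[ 489.1 -237.    40. ]
 [ 534.1 -223.5    3. ]
 [ 553.2 -218.3    4. ]
 [ 489.1 -237.8    6. ]]
16.949767928996607 66.71974132590186 47.004131753990315
```

View pics/w2c.png

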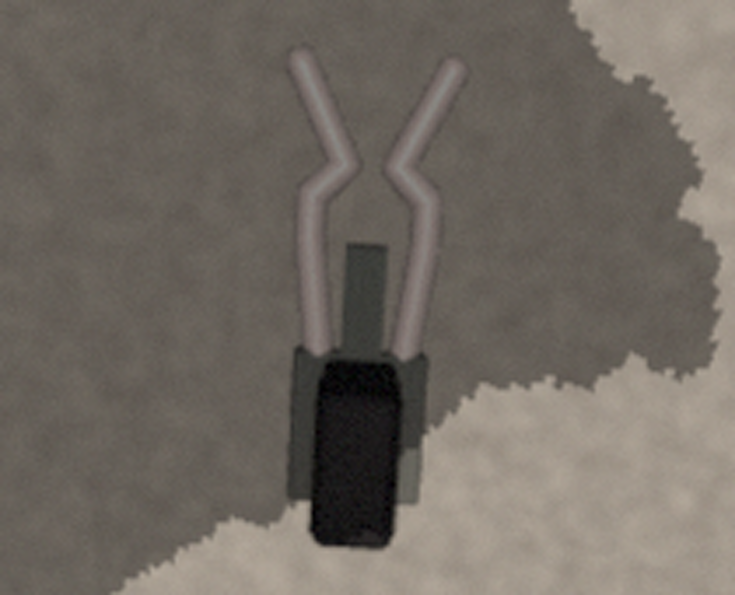

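The crop shows the grip top at about (321,243), and the legs lean about 3° right of the tool axis, so the clip yaw is ≈17°. The origin-to-mouth distance measures 67 mm against 68 expected. Grasping now.

>>> send_rows(targets=[0,0,3,0,-2.8,30,85,0,0,3,0,-2.8,60,80,0,0,3,0,-2.8,90,70,0,0,3,0,-2.8,115,60,0,0,3,0,-2.8,130,50,0,0,3,0,-2.8,141,45,0,0,3,0,-2.8,141,45,0,0,3,0,-2.8,141,40])

```text
clock: 6.05
eef_pos: [488.5, -238.1, 9.8]
tcp_rot: [3.107, 0.465, 0.001]
contact_force: [-0.9, -0.5, 0.7]
width: 0.469
```

>>> send_rows(targets=[0,0,0,0,0,0,30,0,0,0,0,0,0,22,0,0,0,0,0,0,8,0,0,0,0,0,0,8,0,0,0,0,0,0,8,0,0,0,0,0,0,8], grip_force=90)

```text
clock: 6.65
eef_pos: [488.5, -238.4, 10.1]
tcp_rot: [3.106, 0.464, 0.002]
contact_force: [-0.6, 1.1, 8.2]
width: 0.149
```

>>> send_rows(targets=[0,0,0,0,0,-20,8,0,0,0,0,0,-50,8,0,0,1,20,-35,-80,8,0,0,2,40,-70,-100,8,0,0,3,60,-105,-120,8,0,0,4.6,80,-140,-120,8,0,0,4.6,98,-173,-120,8,0,0,4.6,111,-197,-120,8])

```text
clock: 7.45
eef_pos: [536.9, -15.1, 129.8]
tcp_rot: [-3.123, -0.341, -0.001]
contact_force: [1.4, 0.2, -1.5]
width: 0.147
```

>>> send_rows(targets=[0,0,0,0,0,0,8,0,0,0,0,0,0,8,0,0,0,0,0,0,8,0,0,0,0,0,0,8])

```text
clock: 7.85
eef_pos: [536.6, -18.2, 129.3]
tcp_rot: [3.123, 0.337, 0.0]
contact_force: [0.5, 0.2, -0.8]
width: 0.144
```

Run:
```python
from h import *
from scipy.spatial.transform import Rotation as R
o=ctrl.observe(); M=R.from_rotvec(o["tcp_rot"]).as_matrix(); print(o["eef_pos"],M.round(3).tolist(),o["width"],o["contact_force"])
K,T=P("wrist"); np.savez("w3.npz",K=K,T=T)
i=ctrl.snapshot("wrist"); cv2.imwrite("pics/w3.png",i[:,:,::-1])
s=ctrl.snapshot("side"); cv2.imwrite("pics/s3.png",cv2.resize(s[140:290,220:420],(800,600),interpolation=3)[:,:,::-1])
e=o["eef_pos"]
print(proj("",[e+M@[d,0,8] for d in (42,50,68)],(K,T)),proj("",[[629.3,3.4,91],[630.5,2.7,91]],(K,T)))
```

```text
[536.5782539  -18.18472322 129.31717443] [[0.977, 0.213, 0.0], [0.213, -0.977, -0.0], [-0.0, 0.0, -1.0]] 0.1444614549782551 [ 0.48372608  0.20892429 -0.81613618]
[[326.69555191 199.29591236]
 [326.70128471 176.2635858 ]
 [326.71478792 122.01255658]] [[322.94684909  50.19171906]
 [325.38168005  47.30831577]]
```

View pics/w3.png

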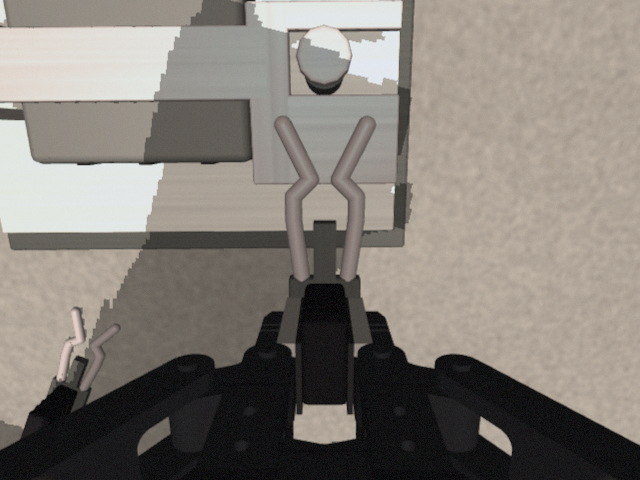

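The clip's legs are centred on column 325–326 and the pin head is at (324,53), so they are aligned laterally. The mouth stops short of the pin. Next I lower until the clip touches the bar, to fix its height.

>>> send_rows(targets=[0,0,0,0,0,15,8,0,0,0,0,0,30,8,0,0,0,0,0,38,8,0,0,0,0,0,42,8,0,0,0,0,0,44,8,0,0,0,0,0,44,8])

```text
clock: 8.55
eef_pos: [536.8, -17.4, 85.5]
tcp_rot: [3.123, 0.339, 0.0]
contact_force: [-1.5, -1.1, -1.0]
width: 0.147
```

>>> send_rows(targets=[0,0,0,0,0,0.5,8,0,0,0,0,0,1,8,0,0,0,0,0,1.5,8,0,0,0,0,0,1.5,8])

```text
clock: 8.95
eef_pos: [536.7, -17.2, 83.8]
tcp_rot: [3.123, 0.339, 0.0]
contact_force: [0.5, 0.5, -1.5]
width: 0.146
```

>>> send_rows(targets=[0,0,0,0,0,0.4,8,0,0,0,0,0,0.8,8,0,0,0,0,0,0.8,8])

```text
clock: 9.25
eef_pos: [536.6, -17.2, 82.9]
tcp_rot: [-3.123, -0.339, 0.0]
contact_force: [-0.5, 0.5, -0.3]
width: 0.148
```

>>> send_rows(targets=[0,0,0,0,0,0.4,8,0,0,0,0,0,0.8,8,0,0,0,0,0,0.8,8])

```text
clock: 9.55
eef_pos: [536.6, -17.3, 82.1]
tcp_rot: [-3.123, -0.339, 0.0]
contact_force: [0.1, 0.4, -0.5]
width: 0.15
```

>>> send_rows(targets=[0,0,0,0,0,0.4,8,0,0,0,0,0,0.8,8,0,0,0,0,0,0.8,8])

```text
clock: 9.85
eef_pos: [537.0, -17.2, 81.6]
tcp_rot: [3.123, 0.339, 0.001]
contact_force: [0.0, 1.2, 3.1]
width: 0.151
```

>>> send_rows(targets=[0,0,0,0,0,-1.2,8,0,0,0,0,0,-2.4,8,0,0,0,4,0,-2.4,8,0,0,0,9,0,-2.4,8,0,0,0,14,0,-2.4,8,0,0,0,19,0,-2.4,8,0,0,0,24,0,-2.4,8,0,0,0,28,0,-2.4,8])

```text
clock: 10.65
eef_pos: [564.5, -11.1, 83.7]
tcp_rot: [-3.123, -0.34, 0.0]
contact_force: [-0.7, -1.0, -0.5]
width: 0.151
```

>>> send_rows(targets=[0,0,0,2,0,0,8,0,0,0,4,0,0,8,0,0,0,6,0,0,8,0,0,0,8,0,0,8])

```text
clock: 11.05
eef_pos: [571.7, -9.8, 83.8]
tcp_rot: [3.123, 0.339, -0.001]
contact_force: [-1.9, -4.2, -0.4]
width: 0.149
```

>>> send_rows(targets=[0,0,0,1,0,0,8,0,0,0,2,0,0,8,0,0,0,3,0,0,8,0,0,0,4,0,0,8])

```text
clock: 11.45
eef_pos: [575.5, -8.8, 83.7]
tcp_rot: [3.123, 0.339, -0.001]
contact_force: [-4.0, -4.2, -1.8]
width: 0.148
```

>>> send_rows(targets=[0,0,0,0,1,0,8,0,0,0,0,1.5,0,8,0,0,0,1,1.5,0,8,0,0,0,2,1.5,0,8])

```text
clock: 11.85
eef_pos: [577.6, -9.4, 83.6]
tcp_rot: [-3.123, -0.34, 0.001]
contact_force: [-5.2, 1.8, 0.1]
width: 0.148
```

>>> send_rows(targets=[0,0,0,1,-0.5,0,8,0,0,0,2,-0.5,0,8,0,0,0,3,-0.5,0,8,0,0,0,4,-0.5,0,8])

```text
clock: 12.25
eef_pos: [581.1, -8.3, 83.5]
tcp_rot: [-3.123, -0.339, 0.003]
contact_force: [-7.0, -1.0, -0.4]
width: 0.151
```

>>> send_rows(targets=[0,0,0,1,0,0,8,0,0,0,2,0,0,8,0,0,0,3,0,0,8])

```text
clock: 12.55
eef_pos: [583.7, -7.6, 83.4]
tcp_rot: [-3.123, -0.339, 0.004]
contact_force: [-8.8, -1.8, -0.3]
width: 0.148
```

>>> send_rows(targets=[0,0,0,1,0,0,8,0,0,0,2,0,0,8,0,0,0,3,0,0,8])

```text
clock: 12.85
eef_pos: [586.2, -7.0, 83.2]
tcp_rot: [-3.123, -0.339, 0.005]
contact_force: [-10.9, -2.5, -0.7]
width: 0.147
```

>>> send_rows(targets=[0,0,0,1,0,0,8,0,0,0,2,0,0,8])

```text
clock: 13.05
eef_pos: [587.9, -6.6, 83.1]
tcp_rot: [-3.123, -0.339, 0.006]
contact_force: [-11.1, -2.3, -0.3]
width: 0.149
```

>>> send_rows(targets=[0,0,0,1,0,0,8,0,0,0,2,0,0,8])

```text
clock: 13.25
eef_pos: [589.6, -6.2, 83.1]
tcp_rot: [-3.123, -0.339, 0.006]
contact_force: [-12.6, -3.0, -0.7]
width: 0.144
```

>>> send_rows(targets=[0,0,0,1,0,0,8])

```text
clock: 13.35
eef_pos: [590.5, -6.0, 83.0]
tcp_rot: [-3.123, -0.339, 0.007]
contact_force: [-13.2, -3.2, -0.8]
width: 0.147
```

>>> send_rows(targets=[0,0,0,1,0,0,8])

```text
clock: 13.45
eef_pos: [591.4, -5.8, 83.0]
tcp_rot: [-3.123, -0.339, 0.007]
contact_force: [-12.1, -3.4, -0.7]
width: 0.15
```

>>> send_rows(targets=[0,0,0,1,0,0,8])

```text
clock: 13.55
eef_pos: [592.4, -5.6, 83.0]
tcp_rot: [-3.123, -0.339, 0.007]
contact_force: [-11.9, -2.8, -1.3]
width: 0.148
```

>>> send_rows(targets=[0,0,0,0.7,0,0,8])

```text
clock: 13.65
eef_pos: [594.1, -5.4, 83.3]
tcp_rot: [-3.123, -0.339, 0.004]
contact_force: [1.3, 1.1, -0.6]
width: 0.148
```

It snapped: the force fell from 12 N to about 0. I'll hold a moment and read.

>>> send_rows(targets=[0,0,0,0,0,0,8,0,0,0,0,0,0,8])

```text
clock: 13.85
eef_pos: [595.1, -5.4, 83.8]
tcp_rot: [3.123, 0.339, -0.0]
contact_force: [-4.4, -1.9, -0.3]
width: 0.15
```

The residual 4.7 N implies the tray is 6 mm out, which matches the clip being home. Now I ease back to rest, lower the clip onto the bar, and check before letting go.

>>> send_rows(targets=[0,0,0,-1.5,0,0,8,0,0,0,-3,0,0.5,8,0,0,0,-4.5,0,1,8,0,0,0,-5.5,0,1.5,8,0,0,0,-5.5,0,1.5,8,0,0,0,-5.5,0,1.5,8])

```text
clock: 14.45
eef_pos: [589.9, -6.7, 82.3]
tcp_rot: [3.123, 0.339, 0.0]
contact_force: [-0.7, -0.4, -0.7]
width: 0.145
```

Run:
```python
from h import *
o=ctrl.observe(); print(o["eef_pos"],o["contact_force"])
cv2.imwrite("pics/w4.png",ctrl.snapshot("wrist")[:,:,::-1])
```

```text
[589.9181838   -6.65355529  82.34489373] [-0.71680986 -0.36427117 -0.73773305]
```

View pics/w4.png

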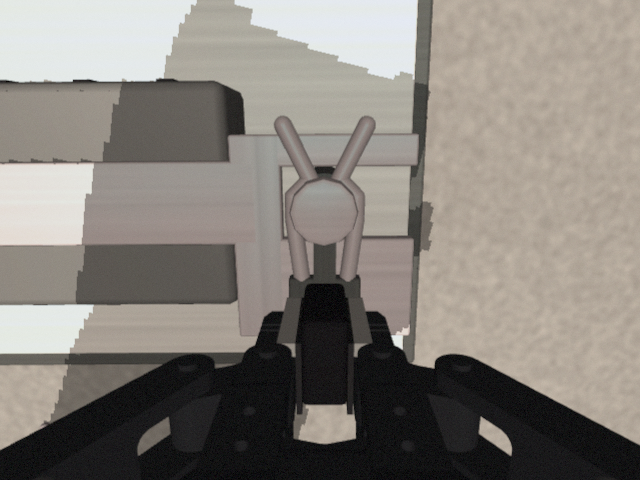

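The pin head at (325,210) sits in the eye between the legs, with the clip under it, and the force is near zero. Releasing and retreating.

>>> send_rows(targets=[0,0,0,0,0,0,14,0,0,0,0,0,0,20,0,0,0,0,0,0,28,0,0,0,0,0,0,36,0,0,0,0,0,0,40,0,0,0,0,0,0,40], grip_force=30)

```text
clock: 15.1
eef_pos: [589.8, -6.6, 82.3]
tcp_rot: [-3.123, -0.339, -0.0]
contact_force: [0.4, -0.5, 0.6]
width: 0.468
```

>>> send_rows(targets=[0,0,0,0,0,-10,40,0,0,0,0,0,-30,40,0,0,0,0,0,-60,40,0,0,0,0,0,-90,40,0,0,0,-20,0,-110,60,0,0,0,-40,0,-110,85,0,0,0,-40,0,-110,85,0,0,0,-40,0,-110,85])

```text
clock: 15.9
eef_pos: [550.9, -15.2, 192.9]
tcp_rot: [3.123, 0.339, 0.001]
contact_force: [0.1, 0.1, -0.8]
width: 0.993
```

Run:
```python
from h import *
o=ctrl.observe(); print(o["eef_pos"],o["contact_force"],o["width"],o["clock"])
K,T=P("wrist"); np.savez("w5.npz",K=K,T=T)
a=ctrl.snapshot("wrist"); b=ctrl.snapshot("side")
b=cv2.resize(b[150:270,250:410],(640,480),interpolation=3)
cv2.imwrite("pics/f.png",cv2.resize(np.hstack([a,b]),(800,300),interpolation=cv2.INTER_AREA)[:,:,::-1])
```

```text
[550.88367253 -15.23364932 192.93283972] [ 0.13300755  0.05141326 -0.8417141 ] 0.99328546784665 15.9
```

View pics/f.png

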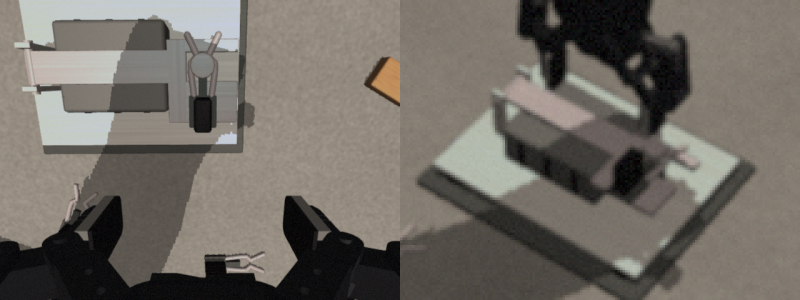

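The clip is free on the pin beneath the head, the bar is flat, and the gripper is clear. Handing in.

```bash
python3 -c "
from rig import ctrl
print(ctrl.sign_off())"
```

```text
the job is handed in; nothing more can be done
None
```

The hold-down bar is flat over the power pack and the clip is home on the pin, released. I handed the job in at about 16 s of the 67 s; the hand-in gives no verdict.

- **Bar:** I pressed it down until it met its hard stop, with the fingertips at z = 72.0 mm and 9.6 N.
- **Clip:** I took the right-most of the three look-alikes by its black grip. I set its height by touching it lightly on the bar, and moved it about 1 mm sideways when I felt a side force.
- **Push:** The measured force peaked at about 13.6 N. It snapped at about 12 N and the force fell to about 0, then settled at 4.7 N. That puts the tray roughly 6 mm out, so I eased it back to rest before letting go.

**Last checks:**
- Before letting go, the wrist picture showed the pin in the clip's eye with the legs closed round it.
- After letting go, the pictures showed the clip upright on the flat bar beneath the pin head, with the gripper clear and near-zero force.
- I did not measure how far the mug, tin and carton moved. The arm never went near them and felt no unexpected contact.
- None of the checks failed. Two small disagreements remain: the press on the bar ended at 9.6 N, above the suggested 1 to 7 N, and the clip sat about 2 mm off its predicted place in the gripper.

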